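# Sort two amplifier feet by the feel of their soles

## Robot

A 6-joint arm with a two-finger parallel gripper is mounted at the origin on the work surface. World frame = base frame: x ahead of the robot, y to its left, z up, the work surface at z = 0. Lengths are in mm, angles in rad, forces in N, time in s.
With the tool pointing down it reaches from about 275 to 825 mm from the base axis. Payload 5.2 kg.
Tool frame: the origin (TCP) lies at the very end of the fingers, on their centre line; the grasp point (between the pads) lies robot.tcp_to_grasp behind it (robot.tcp_to_grasp is the distance from the TCP to the grasp point, in mm); z points along the fingers, y is the line along which they close (so a half turn about z gives the same grasp; the last joint's range is limited). The gripper opens to 93 mm and grips with 3 to 60 N. Pads are 15 mm wide; open, the fingers measure 128 mm over their backs; the gripper's body (75 mm by 188 mm) begins 65 mm behind the grasp point.
Start: joints at [-1.519, 0.259, 1.535, -0, 1.348, -0.203], TCP at [138.65, -532.242, 218.653] pointing down, gripper open.
Joint ranges: [-3.14, 3.14], [-0.91, 2.08], [0.19, 2.58], [-1.22, 4.36], [0.22, 2.71], [-3.12, 3.12]. Speed limits (rad/s): [2.57, 2.57, 3.14, 3.14, 3.14, 3.14].

## Interface

Orientations are given as a unit quaternion [x, y, z, w].
In Python, from cell import robot gives the robot as it stands.
- The arm moves only by the tool servo_tool, never from a script. Its argument "commands" is a list of rows, each an object of numbers: "x", "y", "z": the shift along the tool's x, y, z in mm; "rx", "ry", "rz": the turn, a rotation vector about the tool's x, y, z in degrees; "grip": the opening, from -1 (shut) to 1 (fully open). A call has 1 to 20 rows; each row is the pose to reach, as a shift and turn from the pose commanded when the call began, along the tool's axes at that moment; what a row does not reach only later rows make up. A row lasts 1/10 s, in which the tool goes at most 50 mm and 8.59 degrees, less where a joint would pass 70% of its speed; a pose out of reach is approached as far as the arm can. A call with a gripper value outside its range is refused whole. The fingers move at their own pace and stop on an object; "newtons" is the grip in N (left out, the last holds). Time passes only in rows, so rows that repeat a pose let the fingers close. It gives the time, the measured TCP pose, the force, the opening and the grip force at its end, in the units of the state.
- robot.state(): the state, without advancing time (a new reading comes with each control period).
- robot.grab_frame(name): name is "scene" or "side" or "wrist"; returns the picture (400x640x3 uint8, red, green, blue); there is no depth.
- robot.camera_model(name): a dict with "K" (3x3 intrinsics, pixels), "extrinsics" (4x4, takes a point from camera to world coordinates). Camera axes: x right, y down, z forward; pixel columns grow to the right and rows downward; lengths in mm; the calibration is good to about 2 mm. A picture is of the moment at which its call begins: read the wrist's pose just before it. camera_model takes no time and is no camera call; for the wrist camera it gives the pose at the moment of the call.
- robot.finish_job(): hands the job in; it is judged then, once.
The state is a dict: "time": time; "qpos": joint angles; "joint_velocities": joint speeds; "tau": joint torques, N m; "position": TCP position; "eef_rot": TCP orientation; "force": force on the tool from outside, world axes, zero at the start; "wrist_torque": the same for the moment, N m; "gripper_width": finger opening in mm; "grasp_force": force on a finger pad.
Only numpy, scipy, OpenCV 4.12 (cv2) and the standard library are available. Lean on these libraries where they do the work, as an engineer would, in place of code of your own. Each camera call takes 0.05 s, during which the arm holds its last target. There are 200 camera calls.

## Task

The two dark equipment feet on the bench look alike, but one has a rough, gripping sole and the other a smooth, sliding one. Drag at least one of them a few centimetres along the bench to feel how it rubs, then lay the rough foot on the middle of the blue sloping stand, where it must stay put on its sole, and the smooth foot flat in the yellow tray, sole down.

Things in the scene. Friction and masses are not known exactly. Their poses are not given: they have to be found in the camera images.
- foot_a_center (a point): centre (half-way up) of one of two equipment feet that look alike: dark grey block 80 (its x) x 50 (its y) x 20 mm high, silver disc on top, 0.5-0.7 kg, z up, flat on its black sole (lowest 4 mm, inset 2 mm). One sole is rough, one smooth: only rubbing tells which. Slid under its own weight, rough takes 4.5-8.5 N, smooth about 0.5-1 N. Free bench to slide 50 mm along its y towards the line y = 0
- foot_b_center (a point): centre (half-way up) of one of two equipment feet that look alike: dark grey block 80 (its x) x 50 (its y) x 20 mm high, silver disc on top, 0.5-0.7 kg, z up, flat on its black sole (lowest 4 mm, inset 2 mm). One sole is rough, one smooth: only rubbing tells which. Slid under its own weight, rough takes 4.5-8.5 N, smooth about 0.5-1 N. Free bench to slide 50 mm along its y towards the line y = 0
- ramp: fixed sloping equipment stand with a flat blue top, 220 mm (its x) by 170 mm (its y), tilted 15 degrees: it rises towards its +x and has no rim. Origin under its centre at bench level, its own z vertical. The top surface is 40 mm above the bench over the origin, 10.5 mm at the low end, 69.5 mm at the high end. A smooth foot slides down it, a rough one stays
- tray_yellow: shallow open yellow tray, fixed to the bench, 190 mm (its x) by 170 mm (its y) by 24 mm high outside, walls and floor 5 mm thick; origin at the centre of its underside, z up
Mind the look-alikes: they are no part of the job. Leave any turquoise look-alike of the part that bears foot_b_center alone. What is shaped like the part that bears foot_a_center but purple is not meant.

How it is judged (in metres and radians):
On the way:
1. one of the feet has been dragged: it lies flat on the bench more than 20 mm from where it started (((distance of foot_a_center from where it was at the start of the episode above 0.02 m and height (world z) of foot_a_center below 0.013 m) or (distance of foot_b_center from where it was at the start of the episode above 0.02 m and height (world z) of foot_b_center below 0.013 m))), for 0.1 s.
At the end, for the whole second after the job is handed in: one foot (it can only be the rough one) rests by itself on the slope of the blue stand, flat on its sole, its centre at least 35 mm from the stand's low end and 10 mm from the other edges; the other lies flat on the floor of the yellow tray, sole down (tilt under 7 degrees) (((x of foot_a_center in the frame of ramp between -0.075 and 0.095 m and y of foot_a_center in the frame of ramp between -0.075 and 0.075 m and z of foot_a_center in the frame of ramp between 0.02 and 0.09 m and angle between foot_a_center's own z axis and vertical between 0.2 and 0.33 rad and x of foot_b_center in the frame of tray_yellow between -0.08 and 0.08 m and y of foot_b_center in the frame of tray_yellow between -0.07 and 0.07 m and z of foot_b_center in the frame of tray_yellow between 0.008 and 0.021 m and angle between foot_b_center's own z axis and vertical below 0.12 rad) or (x of foot_b_center in the frame of ramp between -0.075 and 0.095 m and y of foot_b_center in the frame of ramp between -0.075 and 0.075 m and z of foot_b_center in the frame of ramp between 0.02 and 0.09 m and angle between foot_b_center's own z axis and vertical between 0.2 and 0.33 rad and x of foot_a_center in the frame of tray_yellow between -0.08 and 0.08 m and y of foot_a_center in the frame of tray_yellow between -0.07 and 0.07 m and z of foot_a_center in the frame of tray_yellow between 0.008 and 0.021 m and angle between foot_a_center's own z axis and vertical below 0.12 rad))); the robot touches nothing.
It also fails if it takes over 58 s, if anything falls off the work surface, if the arm or the gripper's body presses on something with over 40 N, if the wrist force passes 120 N, or if a joint passes its speed limit or range.

## Working session

There is one attempt and no reset: what is moved stays moved. The work goes in short steps, Python scripts to look and compute and a tool call to move; the robot and the scene stay as the last step left them, time stands still between calls to the robot, and variables do not carry over. Pictures are saved under pics/ and viewed, at most 10 in all, crops included, and the job is handed in when it is done.

Besides the shell and the picture viewer there is one more tool, called by a JSON object that holds its "op" and its "data". servo_tool: Moves the arm, as the interface text tells. Its arguments: {"type":"object","properties":{"commands":{"type":"array","items":{"type":"object","properties":{"x":{"type":"number"},"y":{"type":"number"},"z":{"type":"number"},"rx":{"type":"number"},"ry":{"type":"number"},"rz":{"type":"number"},"grip":{"type":"number"}}}},"newtons":{"type":"number"}},"required":["commands"]}

```bash
mkdir -p pics; ls; python3 - <<'E'
from cell import robot
import cv2,numpy as np
a=robot.grab_frame("scene");b=robot.grab_frame("side")
cv2.imwrite("pics/scene.png",a[:,:,::-1]);cv2.imwrite("pics/side.png",b[:,:,::-1])
print(robot.state(),robot.tcp_to_grasp)
for n in("scene","side","wrist"):
    m=robot.camera_model(n);print(n,np.round(m["K"],1).tolist(),np.round(m["extrinsics"],3).tolist())
E
```

```text
pics
{'time': 0.1, 'qpos': array([-1.51881348e+00,  2.59286512e-01,  1.53597144e+00, -1.91721409e-05,
        1.34799485e+00, -2.02795644e-01]), 'joint_velocities': array([ 1.46835300e-03, -2.57020341e-05, -2.68388482e-03,  7.33933642e-04,
       -1.06827014e-04,  3.63202523e-04]), 'tau': array([ 9.98801770e-04, -4.38211870e+01, -2.84640402e+01,  7.19089410e-02,
        3.62649013e-02, -5.86937654e-05]), 'position': array([ 138.6092334 , -531.73902011,  217.89290138]), 'eef_rot': array([ 9.91896345e-01,  1.27047042e-01,  5.32126968e-05, -8.28418110e-04]), 'force': array([-0.53257951,  0.13209933,  0.08547204]), 'wrist_torque': array([ 0.03595509, -0.01196089,  0.03806607]), 'grasp_force': 0.0, 'gripper_width': 93.15052101733576} 18.8
scene [[518.6, 0.0, 315.3], [0.0, 518.6, 190.5], [0.0, 0.0, 1.0]] [[-0.526, 0.739, -0.421, 1020.727], [0.85, 0.45, -0.273, 270.584], [-0.012, -0.502, -0.865, 928.194], [0.0, 0.0, 0.0, 1.0]]
side [[480.7, 0.0, 335.1], [0.0, 480.7, 201.5], [0.0, 0.0, 1.0]] [[0.994, -0.08, 0.079, 485.702], [-0.111, -0.584, 0.805, -978.639], [-0.018, -0.808, -0.589, 784.272], [0.0, 0.0, 0.0, 1.0]]
wrist [[355.8, 0.0, 322.2], [0.0, 355.8, 200.5], [0.0, 0.0, 1.0]] [[0.252, -0.925, -0.284, 218.298], [-0.968, -0.241, -0.072, -511.043], [-0.001, 0.293, -0.956, 383.458], [0.0, 0.0, 0.0, 1.0]]
```

View pics/scene.png

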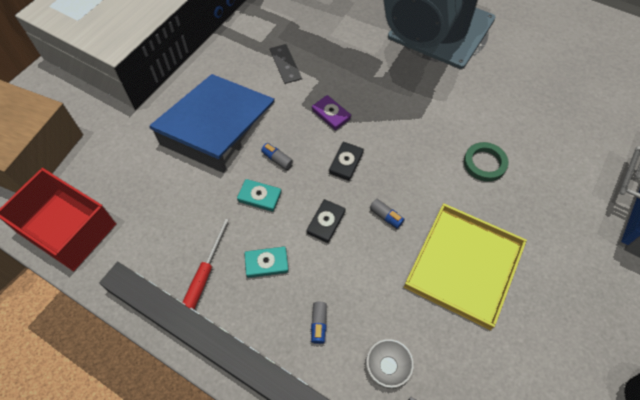

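View pics/side.png

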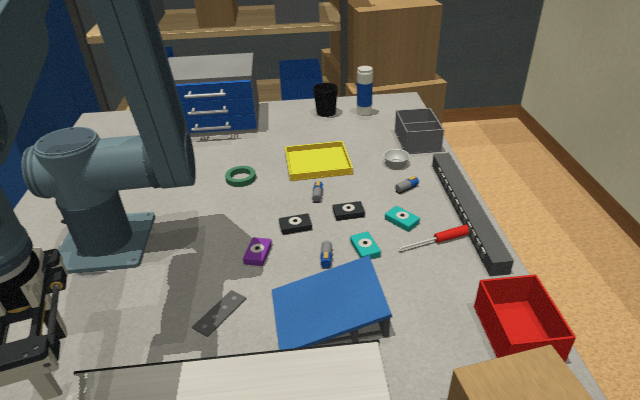

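Scene picture: candidates are black blocks with a disc at (347,160) and (326,220), the wanted pair. The look-alikes are turquoise at (259,194) and (266,261), and purple at (331,112). The dark plate at (286,63) has no disc. The blue stand is around (213,115) and the yellow tray around (466,264). The side view shows the same objects: feet at (295,223) and (348,210), tray (319,160), ramp (331,303).

```bash
cat > h.py <<'E'
from cell import robot
import cv2,numpy as np
def ray(m,px):
    K,E=np.array(m["K"]),np.array(m["extrinsics"])
    p=np.c_[np.atleast_2d(px),np.ones(len(np.atleast_2d(px)))]
    return E[:3,3],(E[:3,:3]@np.linalg.inv(K)@p.T).T
def onz(m,px,z):
    o,d=ray(m,px);return o+d*((z-o[2])/d[:,2])[:,None]
def proj(m,P):
    E=np.linalg.inv(np.array(m["extrinsics"]));q=np.array(m["K"])@(E[:3,:3]@np.array(P).T+E[:3,3:]);return (q[:2]/q[2]).T
def blobs(mask,amin):
    mask=cv2.morphologyEx(mask.astype(np.uint8),cv2.MORPH_OPEN,np.ones((3,3)))
    c,_=cv2.findContours(mask,cv2.RETR_EXTERNAL,cv2.CHAIN_APPROX_NONE)
    return [k for k in c if cv2.contourArea(k)>amin]
def quad(c):
    h=cv2.convexHull(c);e=1.0
    while True:
        q=cv2.approxPolyDP(h,e,True)
        if len(q)<=4:return q[:,0].astype(float)
        e+=.5
E
python3 - <<'E'
from h import *
np.set_printoptions(precision=1,suppress=True)
for n in("scene","side"):
    im=cv2.imread(f"pics/{n}.png");hsv=cv2.cvtColor(im,cv2.COLOR_BGR2HSV);m=robot.camera_model(n)
    H,S,V=cv2.split(hsv)
    for c in blobs((H>22)&(H<35)&(S>120)&(V>100),1000):
        q=quad(c);P=onz(m,q,24);print(n,"tray",q.tolist(),P[:,:2].tolist(),P.mean(0))
    for c in blobs((H>100)&(H<118)&(S>130)&(V>80),2000):
        q=quad(c);print(n,"ramp",q.tolist())
    for c in blobs((V<60)&(S<90),200):
        r=cv2.minAreaRect(c)
        if cv2.contourArea(c)<1500:
            P=onz(m,cv2.boxPoints(r),16);print(n,"dark",np.round(r[0]),cv2.contourArea(c),onz(m,[r[0]],12)[0],[np.linalg.norm(P[i]-P[i-1]).round() for i in range(4)])
# discs
for n,g in(("scene",[(347,160),(326,220)]),("side",[(295,223),(348,210)])):
    im=cv2.imread(f"pics/{n}.png").astype(int);m=robot.camera_model(n)
    for x,y in g:
        w=im[y-14:y+15,x-14:x+15].min(2);k=cv2.connectedComponentsWithStats((w>110).astype(np.uint8))
        i=[j for j in range(1,k[0]) if k[2][j][4]<220 and abs(k[3][j]-14).max()<6]
        for j in i:
            c=k[2][j];p=(x-14+c[0]+(c[2]-1)/2,y-14+c[1]+(c[3]-1)/2);print(n,"disc",p,c,onz(m,[p],21)[0])
E
```

```text
scene tray [[442.0, 206.0], [524.0, 239.0], [493.0, 326.0], [406.0, 285.0]] [[480.22002196071594, 217.4293092186546], [464.4974395736301, 380.2359537077617], [651.3739538671789, 393.3580206241028], [663.4656954448142, 230.58652187664484]] [564.9 305.4  24. ]
scene ramp [[272.0, 99.0], [219.0, 155.0], [151.0, 127.0], [211.0, 75.0]]
scene dark [632. 386.] 297.0 [621.4 628.9  12. ] [np.float64(41.0), np.float64(25.0), np.float64(41.0), np.float64(24.0)]
scene dark [199. 152.] 801.0 [ 623.8 -281.2   12. ] [np.float64(183.0), np.float64(93.0), np.float64(191.0), np.float64(92.0)]
side tray [[342.0, 141.0], [351.0, 174.0], [290.0, 180.0], [285.0, 147.0]] [[646.445530432597, 388.56892454996444], [648.2902081048736, 189.0777794912011], [470.60197502201595, 181.95487018868323], [461.45648687855453, 375.6865562049426]] [556.7 283.8  24. ]
side ramp [[369.0, 256.0], [390.0, 316.0], [280.0, 349.0], [273.0, 289.0]]
side ramp [[250.0, 80.0], [254.0, 128.0], [188.0, 128.0], [177.0, 84.0]]
side dark [360. 337.] 306.5 [ 587.  -379.3   12. ] [np.float64(37.0), np.float64(134.0), np.float64(39.0), np.f
[... 682 characters left out ...]
8.    12. ] [np.float64(562.0), np.float64(310.0), np.float64(568.0), np.float64(265.0)]
side dark [344.  48.] 540.0 [ 770.3 1335.7   12. ] [np.float64(1480.0), np.float64(45.0), np.float64(1478.0), np.float64(27.0)]
side dark [94. 53.] 1425.0 [-440.4 1457.5   12. ] [np.float64(1976.0), np.float64(210.0), np.float64(2096.0), np.float64(87.0)]
scene disc (np.float64(346.5), np.float64(158.0)) [  6   6  16  13 149] [477.8  -1.4  21. ]
scene disc (np.float64(326.0), np.float64(218.5)) [  6   5  17  16 187] [621.9  35.5  21. ]
side disc (np.float64(295.0), np.float64(220.5)) [ 8  8 13  8 72] [476.7  -4.   21. ]
side disc (np.float64(348.0), np.float64(207.0)) [ 8  8 13  7 64] [618.9  35.   21. ]
```

```bash
python3 - <<'E'
from h import *
np.set_printoptions(precision=1,suppress=True)
a=robot.camera_model("scene");b=robot.camera_model("side")
A=[[151,127],[219,155],[272,99],[211,75]];B=[[390,316],[369,256],[273,289],[280,349]]
for p,q in zip(A,B):
    o,d=ray(a,p);u,e=ray(b,q);d=d[0];e=e[0]
    s=np.linalg.lstsq(np.c_[d,-e],u-o,rcond=None)[0];print("ramp",(o+s[0]*d+u+s[1]*e)/2,np.linalg.norm(o+s[0]*d-u-s[1]*e))
im=cv2.imread("pics/scene.png");out=[]
for x,y in((347,160),(326,220)):
    w=im[y-28:y+29,x-28:x+29];V=w.max(2);out.append(cv2.resize(w,None,fx=6,fy=6,interpolation=cv2.INTER_NEAREST))
    for c in blobs(V<60,200):
        r=cv2.minAreaRect(c);q=quad(c)+[x-28,y-28];P=onz(a,q,18)[:,:2];print("foot",q.tolist(),P.tolist(),P.mean(0),[np.linalg.norm(P[i]-P[i-1]).round() for i in range(4)])
for n,p in(("turq",(259,193)),("turq",(266,260)),("purple",(331,110)),("bat",(277,156)),("bat2",(387,213)),("ring",(486,161))): print(n,onz(a,[p],20)[0])
cv2.imwrite("pics/crop.png",np.hstack(out))
E
```

```text
ramp [ 646.1 -376.8   61.7] 1.4426718776746765
ramp [ 632.2 -209.7   67. ] 1.1040187968065234
ramp [ 419.4 -229.6   12.2] 2.7515469518142877
ramp [ 433.3 -391.7   14.4] 5.766586123697353
turq [ 642.5 -110.3   20. ]
turq [755.1 -15.9  20. ]
purple [384.1 -95.3  20. ]
bat [ 548.8 -129.4   20. ]
bat2 [548.4 131.5  20. ]
ring [332.8 250.3  20. ]
```

View pics/crop.png

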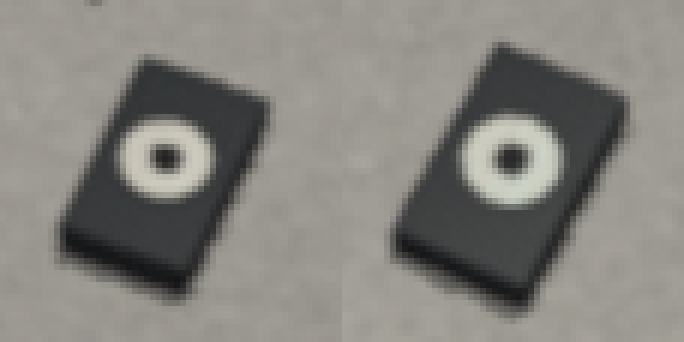

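The crop shows both dark grey blocks with silver rings, which confirms the choice. I'll get the foot yaw from the top-face corners I read off it.

```bash
cat >> h.py <<'E'
from scipy.spatial.transform import Rotation as Ro
def togo(P,yaw,tilt=0):
    """shift (mm, tool axes) and rotvec (deg) from the present pose to TCP P, tool x at yaw deg, rising by tilt deg"""
    s=robot.state();R=Ro.from_quat(s["eef_rot"])
    T=Ro.from_euler("ZY",[yaw,-tilt],degrees=True)*Ro.from_euler("x",180,degrees=True)
    print("shift",R.inv().apply(np.array(P)-s["position"]).round(1),"rot",(R.inv()*T).as_rotvec(degrees=True).round(2),"at",s["position"].round(1),"yaw",np.degrees(np.arctan2(*R.as_matrix()[[1,0],0])).round(2),"t",s["time"])
E
python3 - <<'E'
from h import *
a=robot.camera_model("scene")
for off,c in(((319,132),[(145,60),(270,100),(187,277),(65,238)]),((298,192),[(158,45),(287,100),(182,288),(53,235)])):
    P=onz(a,np.array(c)/6+off-.5,20)[:,:2];e=np.diff(np.r_[P,P[:1]],axis=0)
    print(P.round(1).tolist(),P.mean(0).round(1),np.hypot(*e.T).round(1),np.degrees(np.arctan2(e[:,1],e[:,0])).round(1))
togo([620,35,60],8);togo([620,35,5],8)
E
```

```text
[[444.7, -29.9], [436.8, 16.5], [515.7, 28.0], [523.9, -15.7]] [ 4.803e+02 -3.000e-01] [47.2 79.8 44.5 80.4] [  99.7    8.3  -79.4 -169.8]
[[586.2, 8.8], [581.8, 56.0], [658.3, 61.6], [663.9, 16.3]] [622.5  35.7] [47.4 76.7 45.6 78.1] [  95.3    4.1  -82.9 -174.5]
shift [ 608.6 -426.9  158.8] rot [-0.09 -0.01  6.6 ] at [ 138.6 -531.7  217.9] yaw 14.6 t 0.1
shift [ 608.6 -426.8  213.8] rot [-0.09 -0.01  6.6 ] at [ 138.6 -531.7  217.9] yaw 14.6 t 0.1
```

{"op": "servo_tool", "data": {"commands": [{"x":608,"y":-427,"z":148,"rz":9.6,"grip":1},{"x":608,"y":-427,"z":148,"rz":9.6,"grip":1},{"x":608,"y":-427,"z":148,"rz":9.6,"grip":1},{"x":608,"y":-427,"z":148,"rz":9.6,"grip":1},{"x":608,"y":-427,"z":148,"rz":9.6,"grip":1},{"x":608,"y":-427,"z":148,"rz":9.6,"grip":1},{"x":608,"y":-427,"z":148,"rz":9.6,"grip":1},{"x":608,"y":-427,"z":148,"rz":9.6,"grip":1},{"x":608,"y":-427,"z":148,"rz":9.6,"grip":1},{"x":608,"y":-427,"z":148,"rz":9.6,"grip":1},{"x":608,"y":-427,"z":148,"rz":9.6,"grip":1},{"x":608,"y":-427,"z":148,"rz":9.6,"grip":1},{"x":608,"y":-427,"z":148,"rz":9.6,"grip":1},{"x":608,"y":-427,"z":148,"rz":9.6,"grip":1},{"x":608,"y":-427,"z":148,"rz":9.6,"grip":1},{"x":608,"y":-427,"z":148,"rz":9.6,"grip":1},{"x":608,"y":-427,"z":148,"rz":9.6,"grip":1},{"x":608,"y":-427,"z":148,"rz":9.6,"grip":1},{"x":608,"y":-427,"z":148,"rz":9.6,"grip":1},{"x":608,"y":-427,"z":148,"rz":9.6,"grip":1}]}}

```text
validation failed for argument at $.co...
```

```bash
python3 - <<'E'
from h import *
m=robot.camera_model("wrist");im=robot.grab_frame("wrist");cv2.imwrite("pics/w1.png",im[:,:,::-1])
print(np.array(m["extrinsics"]).round(3).tolist())
print("proj a,b disc",proj(m,[[478,-2,20],[621,35,20]]).round())
togo([620,35,5],5)
E
```

```text
[[0.252, -0.925, -0.284, 218.298], [-0.968, -0.241, -0.072, -511.043], [-0.001, 0.293, -0.956, 383.458], [0.0, 0.0, 0.0, 1.0]]
proj a,b disc [[-319. -505.]
 [-462. -922.]]
shift [ 608.6 -426.9  213.8] rot [-0.08 -0.01  9.6 ] at [ 138.6 -531.8  218. ] yaw 14.6 t 0.15
```

View pics/w1.png

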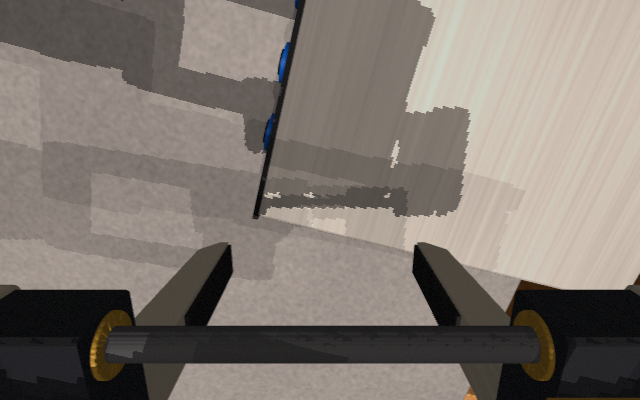

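The move was refused, so the arm is still at the start. The wrist picture shows a grey-topped box ahead and to the right, with its corner at (255,217). I'll check its position and height before setting the path.

```bash
python3 - <<'E'
from h import *
a=robot.camera_model("scene");w=robot.camera_model("wrist")
B=onz(a,[(135,108),(222,22)],0);print("base pts",B.round())
o,d=ray(a,(118,68));d=d[0];t=(B[0]-o)[:2]@d[:2]/(d[:2]@d[:2]);print("top corner",(o+t*d).round())
for z in(0,60,100,130):print(z,onz(w,[(255,217),(300,10)],z).round().tolist())
E
```

```text
base pts [[ 598. -491.    0.]
 [ 269. -489.    0.]]
top corner [ 594. -488.  127.]
0 [[66.0, -471.0, 0.0], [286.0, -471.0, 0.0]]
60 [[90.0, -477.0, 60.0], [275.0, -477.0, 60.0]]
100 [[106.0, -481.0, 100.0], [268.0, -481.0, 100.0]]
130 [[118.0, -484.0, 130.0], [263.0, -484.0, 130.0]]
```

{"op": "servo_tool", "data": {"commands": [{"x":0,"y":-50,"z":0,"rx":0,"ry":0,"rz":0,"grip":1}]}}

```text
time: 0.25
position: [126.1, -487.3, 216.7]
eef_rot: [0.992, 0.127, 0.0, -0.0]
force: [-0.5, 0.6, 0.4]
gripper_width: 92.9
grasp_force: 0.0
```

{"op": "servo_tool", "data": {"commands": [{"x":50,"y":-31,"z":10,"rz":1,"grip":1},{"x":90,"y":-56,"z":20,"rz":3,"grip":1},{"x":130,"y":-81,"z":30,"rz":4,"grip":1},{"x":170,"y":-106,"z":40,"rz":5,"grip":1},{"x":210,"y":-131,"z":50,"rz":6,"grip":1},{"x":250,"y":-156,"z":60,"rz":7,"grip":1},{"x":290,"y":-181,"z":70,"rz":8,"grip":1},{"x":330,"y":-206,"z":80,"rz":9,"grip":1},{"x":370,"y":-231,"z":90,"rz":9.6,"grip":1},{"x":410,"y":-256,"z":100,"rz":9.6,"grip":1},{"x":450,"y":-281,"z":110,"rz":9.6,"grip":1},{"x":490,"y":-306,"z":115,"rz":9.6,"grip":1},{"x":530,"y":-331,"z":120,"rz":9.6,"grip":1},{"x":570,"y":-356,"z":125,"rz":9.6,"grip":1},{"x":610,"y":-381,"z":130,"rz":9.6,"grip":1},{"x":610,"y":-381,"z":130,"rz":9.6,"grip":1}]}}

```text
validation failed for argument at $.co...
```

{"op": "servo_tool", "data": {"commands": [{"x":50,"y":-31,"z":10,"rz":1,"grip":1},{"x":90,"y":-56,"z":20,"rz":3,"grip":1},{"x":130,"y":-81,"z":30,"rz":4,"grip":1},{"x":170,"y":-106,"z":40,"rz":5,"grip":1},{"x":210,"y":-131,"z":50,"rz":6,"grip":1},{"x":250,"y":-156,"z":60,"rz":7,"grip":1},{"x":290,"y":-181,"z":70,"rz":8,"grip":1}]}}

```text
validation failed for argument at $.co...
```

{"op": "servo_tool", "data": {"commands": [{"x":50,"y":-31,"z":10,"rx":0,"ry":0,"rz":1,"grip":1},{"x":90,"y":-56,"z":20,"rx":0,"ry":0,"rz":3,"grip":1},{"x":130,"y":-81,"z":30,"rx":0,"ry":0,"rz":4,"grip":1},{"x":170,"y":-106,"z":40,"rx":0,"ry":0,"rz":5,"grip":1},{"x":210,"y":-131,"z":50,"rx":0,"ry":0,"rz":6,"grip":1},{"x":250,"y":-156,"z":60,"rx":0,"ry":0,"rz":7,"grip":1},{"x":290,"y":-181,"z":70,"rx":0,"ry":0,"rz":8,"grip":1}]}}

```text
time: 0.95
position: [362.0, -233.9, 148.4]
eef_rot: [0.998, 0.057, 0.0, 0.0]
force: [0.4, -0.8, 0.1]
gripper_width: 92.9
grasp_force: 0.0
```

{"op": "servo_tool", "data": {"commands": [{"x":36,"y":-30,"z":10,"rx":0,"ry":0,"rz":1,"grip":1},{"x":72,"y":-60,"z":20,"rx":0,"ry":0,"rz":1.6,"grip":1},{"x":108,"y":-90,"z":30,"rx":0,"ry":0,"rz":1.6,"grip":1},{"x":144,"y":-120,"z":40,"rx":0,"ry":0,"rz":1.6,"grip":1},{"x":180,"y":-150,"z":50,"rx":0,"ry":0,"rz":1.6,"grip":1},{"x":216,"y":-180,"z":60,"rx":0,"ry":0,"rz":1.6,"grip":1},{"x":252,"y":-210,"z":70,"rx":0,"ry":0,"rz":1.6,"grip":1},{"x":287,"y":-237,"z":78,"rx":0,"ry":0,"rz":1.6,"grip":1},{"x":287,"y":-237,"z":78,"rx":0,"ry":0,"rz":1.6,"grip":1}]}}

```text
time: 1.85
position: [621.1, 36.8, 68.7]
eef_rot: [0.999, 0.046, -0.0, -0.001]
force: [-0.6, 0.1, -0.4]
gripper_width: 93.5
grasp_force: 0.0
```

```bash
python3 - <<'E'
from h import *
m=robot.camera_model("wrist");im=robot.grab_frame("wrist");cv2.imwrite("pics/w2.png",im[:,:,::-1])
print("proj a,b disc",proj(m,[[478,-2,20],[621,35,20]]).round())
togo([620,35,5],5)
E
```

```text
proj a,b disc [[356. 404.]
 [326. 225.]]
shift [ 0.8  0.  64.1] rot [-0.03  0.1   0.2 ] at [619.3  34.9  69.1] yaw 5.2 t 1.9
```

View pics/w2.png

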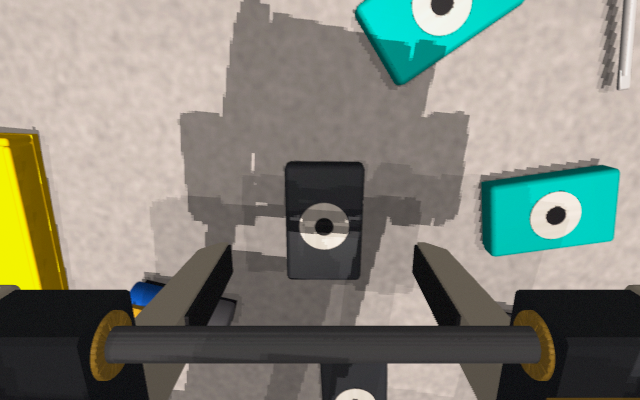

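The wrist view shows the nearer dark foot with its disc at (324,227). I predicted (326,225), so it is centred and aligned. The other foot is at the bottom (355,395) and the battery at (190,300) is clear of the fingers. Next: straddle the foot loosely, then push it along −y so that only its own weight rubs.

{"op": "servo_tool", "data": {"commands": [{"x":1,"y":0,"z":30,"rx":0,"ry":0,"rz":0,"grip":1},{"x":1,"y":0,"z":52,"rx":0,"ry":0,"rz":0,"grip":1},{"x":1,"y":0,"z":63,"rx":0,"ry":0,"rz":0,"grip":0.35},{"x":1,"y":0,"z":63,"rx":0,"ry":0,"rz":0,"grip":0.35},{"x":1,"y":0,"z":63,"rx":0,"ry":0,"rz":0,"grip":0.35},{"x":1,"y":0,"z":63,"rx":0,"ry":0,"rz":0,"grip":0.35},{"x":1,"y":0,"z":63,"rx":0,"ry":0,"rz":0,"grip":0.35}]}}

```text
time: 2.6
position: [620.8, 32.6, 9.0]
eef_rot: [0.999, 0.044, 0.001, 0.0]
force: [0.1, 0.3, 0.4]
gripper_width: 62.9
grasp_force: 0.0
```

{"op": "servo_tool", "data": {"commands": [{"x":0,"y":4,"z":0,"rx":0,"ry":0,"rz":0,"grip":0.35},{"x":0,"y":8,"z":0,"rx":0,"ry":0,"rz":0,"grip":0.35},{"x":0,"y":12,"z":0,"rx":0,"ry":0,"rz":0,"grip":0.35},{"x":0,"y":16,"z":0,"rx":0,"ry":0,"rz":0,"grip":0.35},{"x":0,"y":20,"z":0,"rx":0,"ry":0,"rz":0,"grip":0.35},{"x":0,"y":24,"z":0,"rx":0,"ry":0,"rz":0,"grip":0.35},{"x":0,"y":28,"z":0,"rx":0,"ry":0,"rz":0,"grip":0.35}]}}

```text
time: 3.3
position: [622.4, 4.6, 7.6]
eef_rot: [0.999, 0.044, -0.0, -0.0]
force: [-0.4, 2.2, 1.8]
gripper_width: 62.9
grasp_force: 0.8
```

{"op": "servo_tool", "data": {"commands": [{"x":0,"y":4,"z":0,"rx":0,"ry":0,"rz":0,"grip":0.35},{"x":0,"y":8,"z":0,"rx":0,"ry":0,"rz":0,"grip":0.35},{"x":0,"y":12,"z":0,"rx":0,"ry":0,"rz":0,"grip":0.35}]}}

```text
time: 3.6
position: [623.4, -7.3, 7.6]
eef_rot: [0.999, 0.044, -0.0, -0.0]
force: [0.6, 2.0, 1.4]
gripper_width: 63.2
grasp_force: 0.8
```

{"op": "servo_tool", "data": {"commands": [{"x":0,"y":4,"z":0,"rx":0,"ry":0,"rz":0,"grip":0.35},{"x":0,"y":8,"z":0,"rx":0,"ry":0,"rz":0,"grip":0.35},{"x":0,"y":12,"z":0,"rx":0,"ry":0,"rz":0,"grip":0.35}]}}

```text
time: 3.9
position: [624.4, -19.2, 7.6]
eef_rot: [0.999, 0.044, -0.0, -0.0]
force: [-0.7, 1.2, 1.6]
gripper_width: 62.5
grasp_force: 0.8
```

Pushing takes about 0.8 N at the pad (1–2 N at the wrist), so this is the smooth foot. I'll grip it and lift.

{"op": "servo_tool", "data": {"commands": [{"x":0,"y":0,"z":2,"rx":0,"ry":0,"rz":0,"grip":-0.2},{"x":0,"y":0,"z":2,"rx":0,"ry":0,"rz":0,"grip":-0.2},{"x":0,"y":0,"z":2,"rx":0,"ry":0,"rz":0,"grip":-0.2},{"x":0,"y":0,"z":2,"rx":0,"ry":0,"rz":0,"grip":-0.2},{"x":0,"y":0,"z":2,"rx":0,"ry":0,"rz":0,"grip":-0.2},{"x":0,"y":0,"z":-20,"rx":0,"ry":0,"rz":0,"grip":-0.2},{"x":0,"y":0,"z":-60,"rx":0,"ry":0,"rz":0,"grip":-0.2},{"x":0,"y":0,"z":-60,"rx":0,"ry":0,"rz":0,"grip":-0.2},{"x":0,"y":0,"z":-60,"rx":0,"ry":0,"rz":0,"grip":-0.2}], "newtons": 30}}

```text
time: 4.8
position: [624.5, -19.0, 67.6]
eef_rot: [0.999, 0.044, 0.0, 0.0]
force: [-0.3, -0.3, -5.2]
gripper_width: 49.5
grasp_force: 30.0
```

```bash
python3 - <<'E'
from h import *
im=robot.grab_frame("wrist");cv2.imwrite("pics/w3.png",im[:,:,::-1])
togo([565,305,60],4.5);togo([565,305,12],4.5)
E
```

```text
shift [ -29.8 -327.6    6.5] rot [-0.03  0.13  0.5 ] at [623.3 -18.7  66.2] yaw 5.0 t 4.85
shift [ -29.7 -327.5   54.5] rot [-0.03  0.13  0.5 ] at [623.3 -18.7  66.2] yaw 5.0 t 4.85
```

View pics/w3.png

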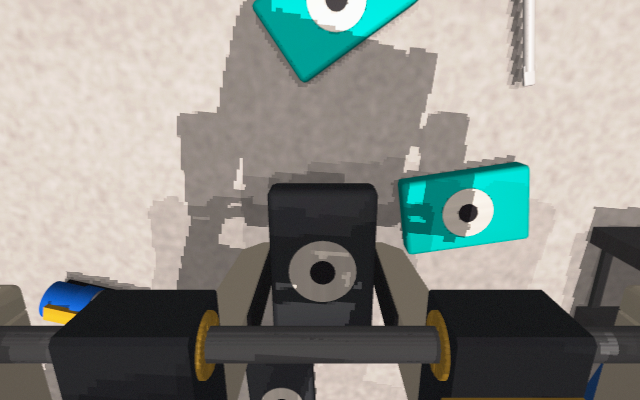

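The foot is held centred, with its disc at (322,271), and lifted. I'll carry it to the tray.

{"op": "servo_tool", "data": {"commands": [{"x":-3,"y":-30,"z":0,"rx":0,"ry":0,"rz":0,"grip":-0.2},{"x":-7,"y":-70,"z":0,"rx":0,"ry":0,"rz":0,"grip":-0.2},{"x":-10,"y":-110,"z":0,"rx":0,"ry":0,"rz":0,"grip":-0.2},{"x":-14,"y":-150,"z":0,"rx":0,"ry":0,"rz":0,"grip":-0.2},{"x":-18,"y":-190,"z":0,"rx":0,"ry":0,"rz":0,"grip":-0.2},{"x":-21,"y":-230,"z":0,"rx":0,"ry":0,"rz":0,"grip":-0.2},{"x":-25,"y":-270,"z":0,"rx":0,"ry":0,"rz":0,"grip":-0.2},{"x":-28,"y":-305,"z":0,"rx":0,"ry":0,"rz":0.5,"grip":-0.2},{"x":-30,"y":-327,"z":0,"rx":0,"ry":0,"rz":0.5,"grip":-0.2},{"x":-30,"y":-327,"z":5,"rx":0,"ry":0,"rz":0.5,"grip":-0.2},{"x":-30,"y":-327,"z":25,"rx":0,"ry":0,"rz":0.5,"grip":-0.2},{"x":-30,"y":-327,"z":42,"rx":0,"ry":0,"rz":0.5,"grip":-0.2},{"x":-30,"y":-327,"z":48,"rx":0,"ry":0,"rz":0.5,"grip":-0.2},{"x":-30,"y":-327,"z":50,"rx":0,"ry":0,"rz":0.5,"grip":-0.2}]}}

```text
time: 6.25
position: [564.6, 303.0, 15.2]
eef_rot: [0.999, 0.039, -0.002, 0.001]
force: [0.2, -0.1, -5.6]
gripper_width: 50.0
grasp_force: 30.0
```

{"op": "servo_tool", "data": {"commands": [{"x":0,"y":0,"z":2,"rx":0,"ry":0,"rz":0,"grip":-0.2},{"x":0,"y":0,"z":3.5,"rx":0,"ry":0,"rz":0,"grip":-0.2},{"x":0,"y":0,"z":3.5,"rx":0,"ry":0,"rz":0,"grip":-0.2}]}}

```text
time: 6.55
position: [566.5, 304.2, 14.7]
eef_rot: [0.999, 0.039, 0.0, -0.0]
force: [-0.3, -0.2, -5.9]
gripper_width: 49.7
grasp_force: 30.0
```

{"op": "servo_tool", "data": {"commands": [{"x":0,"y":0,"z":1,"rx":0,"ry":0,"rz":0,"grip":-0.2},{"x":0,"y":0,"z":2,"rx":0,"ry":0,"rz":0,"grip":-0.2}]}}

```text
time: 6.75
position: [566.4, 304.4, 12.6]
eef_rot: [0.999, 0.039, 0.0, -0.0]
force: [0.9, -0.5, -5.9]
gripper_width: 50.1
grasp_force: 30.0
```

{"op": "servo_tool", "data": {"commands": [{"x":0,"y":0,"z":1,"rx":0,"ry":0,"rz":0,"grip":-0.2},{"x":0,"y":0,"z":1,"rx":0,"ry":0,"rz":0,"grip":-0.2}]}}

```text
time: 6.95
position: [566.0, 304.2, 11.1]
eef_rot: [0.999, 0.039, -0.0, 0.0]
force: [-0.1, -0.4, -5.7]
gripper_width: 49.8
grasp_force: 30.0
```

Contact should be within about 1 mm. I'll release here, then rise.

{"op": "servo_tool", "data": {"commands": [{"x":0,"y":0,"z":1,"rx":0,"ry":0,"rz":0,"grip":-0.2},{"x":0,"y":0,"z":1,"rx":0,"ry":0,"rz":0,"grip":0.4},{"x":0,"y":0,"z":1,"rx":0,"ry":0,"rz":0,"grip":0.4},{"x":0,"y":0,"z":1,"rx":0,"ry":0,"rz":0,"grip":0.4},{"x":0,"y":0,"z":-30,"rx":0,"ry":0,"rz":0,"grip":0.5},{"x":0,"y":0,"z":-80,"rx":0,"ry":0,"rz":0,"grip":1},{"x":0,"y":0,"z":-80,"rx":0,"ry":0,"rz":0,"grip":1}]}}

```text
time: 7.65
position: [570.9, 305.9, 98.9]
eef_rot: [0.999, 0.039, 0.007, -0.002]
force: [-0.1, 0.5, 1.0]
gripper_width: 81.3
grasp_force: 0.0
```

```bash
python3 - <<'E'
from h import *
im=robot.grab_frame("scene");cv2.imwrite("pics/s2.png",im[:,:,::-1])
togo([478.5,-2,70],9);togo([478.5,-2,6],9)
E
```

```text
shift [-114.8  299.3   24.2] rot [-0.11 -0.53 -4.5 ] at [569.2 305.4  95.9] yaw 4.5 t 7.7
shift [-115.4  299.5   88.2] rot [-0.11 -0.53 -4.5 ] at [569.2 305.4  95.9] yaw 4.5 t 7.7
```

View pics/s2.png

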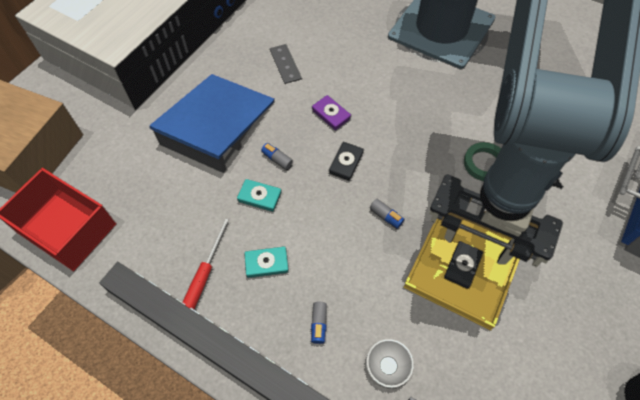

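The foot lies in the tray, with its disc at (465,263). Now to the other foot at (347,160).

{"op": "servo_tool", "data": {"commands": [{"x":-14,"y":38,"z":0,"rx":0,"ry":0,"rz":-1,"grip":1},{"x":-29,"y":78,"z":0,"rx":0,"ry":0,"rz":-2,"grip":1},{"x":-44,"y":118,"z":0,"rx":0,"ry":0,"rz":-3,"grip":1},{"x":-59,"y":158,"z":5,"rx":0,"ry":0,"rz":-4,"grip":1},{"x":-74,"y":198,"z":10,"rx":0,"ry":0,"rz":-4.5,"grip":1},{"x":-89,"y":238,"z":15,"rx":0,"ry":0,"rz":-4.5,"grip":1},{"x":-103,"y":275,"z":20,"rx":0,"ry":0,"rz":-4.5,"grip":1},{"x":-111,"y":298,"z":24,"rx":0,"ry":0,"rz":-4.5,"grip":1},{"x":-111,"y":298,"z":24,"rx":0,"ry":0,"rz":-4.5,"grip":1},{"x":-111,"y":298,"z":24,"rx":0,"ry":0,"rz":-4.5,"grip":1}]}}

```text
time: 8.7
position: [478.5, -1.7, 66.8]
eef_rot: [0.997, 0.078, -0.0, -0.0]
force: [0.5, 0.4, 0.6]
gripper_width: 93.1
grasp_force: 0.0
```

```bash
python3 - <<'E'
from h import *
m=robot.camera_model("wrist");im=robot.grab_frame("wrist");cv2.imwrite("pics/w4.png",im[:,:,::-1])
p=proj(m,[[478.5,-2,20]])[0];x,y=p.round().astype(int);V=im.max(2);print(p)
for c in blobs((V<75)[y-90:y+100,x-60:x+60],1500):
    r=cv2.minAreaRect(c);print(r);b=cv2.boxPoints(r)+[x-60,y-90];P=onz(m,b,20)[:,:2];print(P.round(),P.mean(0))
togo([478.5,-2,6],9)
E
```

```text
[323.13808007 226.25095194]
((58.5, 85.5), (119.0, 79.0), 90.0)
[[516.  29.]
 [523. -18.]
 [444. -33.]
 [435.  19.]] [479.43939528  -0.79420583]
shift [-0.4  0.9 61. ] rot [-0.03  0.01 -0.03] at [478.8  -1.1  67. ] yaw 8.97 t 8.75
```

View pics/w4.png

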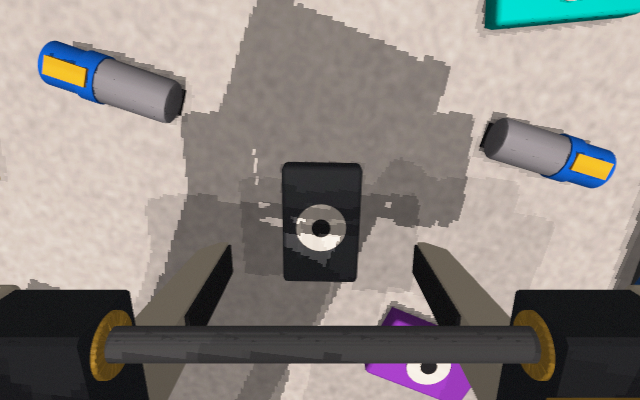

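The foot's disc is at (321,228), centred and aligned. The purple look-alike at (430,365) is clear of the fingers. I'll straddle, push +y about 20 mm to confirm it is rough, then grip.

{"op": "servo_tool", "data": {"commands": [{"x":0,"y":0,"z":30,"rx":0,"ry":0,"rz":0,"grip":1},{"x":0,"y":0,"z":52,"rx":0,"ry":0,"rz":0,"grip":1},{"x":0,"y":0,"z":61,"rx":0,"ry":0,"rz":0,"grip":0.35},{"x":0,"y":0,"z":61,"rx":0,"ry":0,"rz":0,"grip":0.35},{"x":0,"y":0,"z":61,"rx":0,"ry":0,"rz":0,"grip":0.35},{"x":0,"y":0,"z":61,"rx":0,"ry":0,"rz":0,"grip":0.35},{"x":0,"y":0,"z":61,"rx":0,"ry":0,"rz":0,"grip":0.35},{"x":0,"y":-4,"z":61,"rx":0,"ry":0,"rz":0,"grip":0.35},{"x":0,"y":-8,"z":61,"rx":0,"ry":0,"rz":0,"grip":0.35},{"x":0,"y":-12,"z":61,"rx":0,"ry":0,"rz":0,"grip":0.35},{"x":0,"y":-16,"z":61,"rx":0,"ry":0,"rz":0,"grip":0.35},{"x":0,"y":-20,"z":61,"rx":0,"ry":0,"rz":0,"grip":0.35},{"x":0,"y":-24,"z":61,"rx":0,"ry":0,"rz":0,"grip":0.35}]}}

```text
time: 10.05
position: [475.9, 21.7, 6.6]
eef_rot: [0.997, 0.079, 0.001, 0.001]
force: [1.3, -5.5, 1.4]
gripper_width: 62.8
grasp_force: 2.8
```

{"op": "servo_tool", "data": {"commands": [{"x":0,"y":-4,"z":0,"rx":0,"ry":0,"rz":0,"grip":0.35},{"x":0,"y":-8,"z":0,"rx":0,"ry":0,"rz":0,"grip":0.35}]}}

```text
time: 10.25
position: [474.6, 29.6, 6.6]
eef_rot: [0.997, 0.079, 0.001, 0.001]
force: [1.2, -5.9, 1.8]
gripper_width: 62.7
grasp_force: 2.8
```

This foot pushes at about 5.7 N, so it is the rough one. Grip and lift.

{"op": "servo_tool", "data": {"commands": [{"x":0,"y":0,"z":1,"rx":0,"ry":0,"rz":0,"grip":-0.2},{"x":0,"y":0,"z":1,"rx":0,"ry":0,"rz":0,"grip":-0.2},{"x":0,"y":0,"z":1,"rx":0,"ry":0,"rz":0,"grip":-0.2},{"x":0,"y":0,"z":1,"rx":0,"ry":0,"rz":0,"grip":-0.2},{"x":0,"y":0,"z":1,"rx":0,"ry":0,"rz":0,"grip":-0.2},{"x":0,"y":0,"z":-30,"rx":0,"ry":0,"rz":0,"grip":-0.2},{"x":0,"y":0,"z":-70,"rx":0,"ry":0,"rz":0,"grip":-0.2},{"x":0,"y":0,"z":-110,"rx":0,"ry":0,"rz":0,"grip":-0.2},{"x":0,"y":0,"z":-110,"rx":0,"ry":0,"rz":0,"grip":-0.2},{"x":0,"y":0,"z":-110,"rx":0,"ry":0,"rz":0,"grip":-0.2}], "newtons": 35}}

```text
time: 11.25
position: [473.1, 30.6, 115.7]
eef_rot: [0.997, 0.079, -0.0, -0.0]
force: [-0.3, 0.3, -6.2]
gripper_width: 49.6
grasp_force: 35.0
```

```bash
python3 - <<'E'
from h import *
n=Ro.from_euler("ZY",[4.8,-15],degrees=True).apply([0,0,1])
for h in(60,6.5):
    P=np.array([533,-302,40])+h*n;print(P.round(1));togo(P,4.8,15)
E
```

```text
[ 517.5 -303.3   98. ]
shift [ -8.4 336.8  17.6] rot [-0.58 15.02  4.18] at [473.1  30.6 115.7] yaw 9.01 t 11.25
[ 531.3 -302.1   46.3]
shift [  5.5 337.8  69.2] rot [-0.58 15.02  4.18] at [473.1  30.6 115.7] yaw 9.01 t 11.25
```

{"op": "servo_tool", "data": {"commands": [{"x":0,"y":30,"z":0,"rx":0,"ry":0,"rz":1,"grip":-0.2},{"x":0,"y":70,"z":0,"rx":0,"ry":2,"rz":2,"grip":-0.2},{"x":0,"y":110,"z":0,"rx":0,"ry":4,"rz":3,"grip":-0.2},{"x":-1,"y":150,"z":0,"rx":-0.2,"ry":6,"rz":4,"grip":-0.2},{"x":-2,"y":190,"z":0,"rx":-0.3,"ry":8,"rz":4.2,"grip":-0.2},{"x":-4,"y":230,"z":0,"rx":-0.4,"ry":10,"rz":4.2,"grip":-0.2},{"x":-6,"y":270,"z":0,"rx":-0.5,"ry":12,"rz":4.2,"grip":-0.2},{"x":-8,"y":310,"z":5,"rx":-0.6,"ry":14,"rz":4.2,"grip":-0.2},{"x":-8,"y":337,"z":12,"rx":-0.6,"ry":15,"rz":4.2,"grip":-0.2},{"x":-8,"y":337,"z":17,"rx":-0.6,"ry":15,"rz":4.2,"grip":-0.2},{"x":-8,"y":337,"z":17,"rx":-0.6,"ry":15,"rz":4.2,"grip":-0.2},{"x":-8,"y":337,"z":17,"rx":-0.6,"ry":15,"rz":4.2,"grip":-0.2}]}}

```text
time: 12.45
position: [517.3, -301.7, 96.8]
eef_rot: [0.991, 0.041, 0.129, -0.007]
force: [0.3, 0.3, -5.8]
gripper_width: 49.7
grasp_force: 35.0
```

```bash
python3 - <<'E'
from h import *
n=Ro.from_euler("ZY",[4.8,-15],degrees=True).apply([0,0,1])
togo(np.array([533,-302,40])+6.5*n,4.8,15)
im=robot.grab_frame("side");cv2.imwrite("pics/side2.png",cv2.resize(im[190:390,150:450,::-1],None,fx=2,fy=2))
E
```

```text
shift [ 0.6  1.8 52.4] rot [-0.21  0.19 -0.05] at [ 517.3 -301.7   96.8] yaw 4.74 t 12.45
```

View pics/side2.png

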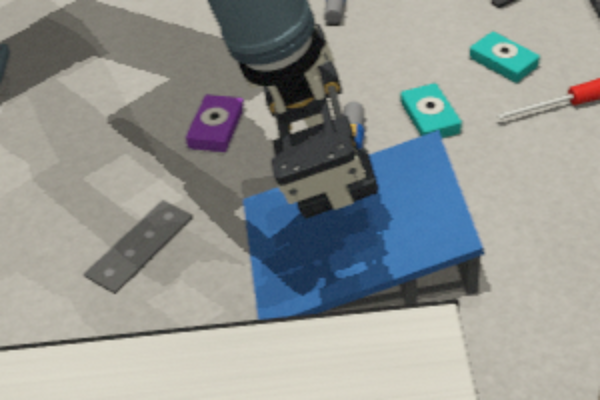

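The side crop shows the foot at about (340,200) above the stand's middle, tilted to match the slope. I'll go down along the tool axis.

{"op": "servo_tool", "data": {"commands": [{"x":0,"y":0,"z":20,"rx":0,"ry":0,"rz":0,"grip":-0.2},{"x":0,"y":0,"z":38,"rx":0,"ry":0,"rz":0,"grip":-0.2},{"x":0,"y":0,"z":46,"rx":0,"ry":0,"rz":0,"grip":-0.2},{"x":0,"y":0,"z":49,"rx":0,"ry":0,"rz":0,"grip":-0.2},{"x":0,"y":0,"z":49,"rx":0,"ry":0,"rz":0,"grip":-0.2},{"x":0,"y":0,"z":49,"rx":0,"ry":0,"rz":0,"grip":-0.2}]}}

```text
time: 13.1
position: [531.6, -303.2, 52.6]
eef_rot: [0.991, 0.042, 0.131, -0.005]
force: [0.4, -1.0, -3.8]
gripper_width: 49.4
grasp_force: 35.0
```

{"op": "servo_tool", "data": {"commands": [{"x":0,"y":0,"z":1,"rx":0,"ry":0,"rz":0,"grip":-0.2},{"x":0,"y":0,"z":2,"rx":0,"ry":0,"rz":0,"grip":-0.2},{"x":0,"y":0,"z":2,"rx":0,"ry":0,"rz":0,"grip":-0.2}]}}

```text
time: 13.4
position: [531.8, -303.1, 50.1]
eef_rot: [0.991, 0.041, 0.131, -0.005]
force: [0.5, 0.8, -5.9]
gripper_width: 49.5
grasp_force: 35.0
```

{"op": "servo_tool", "data": {"commands": [{"x":0,"y":0,"z":1,"rx":0,"ry":0,"rz":0,"grip":-0.2},{"x":0,"y":0,"z":1.5,"rx":0,"ry":0,"rz":0,"grip":-0.2},{"x":0,"y":0,"z":1.5,"rx":0,"ry":0,"rz":0,"grip":-0.2}]}}

```text
time: 13.7
position: [532.1, -302.9, 48.3]
eef_rot: [0.991, 0.041, 0.13, -0.005]
force: [0.1, -0.5, -5.9]
gripper_width: 49.9
grasp_force: 35.0
```

{"op": "servo_tool", "data": {"commands": [{"x":0,"y":0,"z":1,"rx":0,"ry":0,"rz":0,"grip":-0.2},{"x":0,"y":0,"z":1,"rx":0,"ry":0,"rz":0,"grip":-0.2}]}}

```text
time: 13.9
position: [532.4, -302.9, 47.3]
eef_rot: [0.991, 0.041, 0.13, -0.005]
force: [0.0, 0.3, -5.1]
gripper_width: 49.3
grasp_force: 35.0
```

{"op": "servo_tool", "data": {"commands": [{"x":0,"y":0,"z":1,"rx":0,"ry":0,"rz":0,"grip":-0.2},{"x":0,"y":0,"z":1,"rx":0,"ry":0,"rz":0,"grip":-0.2}]}}

```text
time: 14.1
position: [532.7, -303.0, 46.7]
eef_rot: [0.991, 0.041, 0.131, -0.005]
force: [-0.6, 0.3, -3.2]
gripper_width: 49.4
grasp_force: 35.0
```

The sole is touching, since the load has dropped. I'll press slightly more, release and withdraw along the tool axis.

{"op": "servo_tool", "data": {"commands": [{"x":0,"y":0,"z":0.7,"rx":0,"ry":0,"rz":0,"grip":-0.2},{"x":0,"y":0,"z":0.7,"rx":0,"ry":0,"rz":0,"grip":0.3},{"x":0,"y":0,"z":0.7,"rx":0,"ry":0,"rz":0,"grip":0.3},{"x":0,"y":0,"z":0.7,"rx":0,"ry":0,"rz":0,"grip":0.3},{"x":0,"y":0,"z":-5,"rx":0,"ry":0,"rz":0,"grip":0.4},{"x":0,"y":0,"z":-30,"rx":0,"ry":0,"rz":0,"grip":0.5},{"x":0,"y":0,"z":-80,"rx":0,"ry":0,"rz":0,"grip":0.5},{"x":0,"y":0,"z":-110,"rx":0,"ry":0,"rz":0,"grip":0.5},{"x":0,"y":0,"z":-110,"rx":0,"ry":0,"rz":0,"grip":0.5}]}}

```text
time: 15.0
position: [505.8, -307.7, 158.4]
eef_rot: [0.99, 0.041, 0.134, -0.001]
force: [-0.6, -0.5, 0.5]
gripper_width: 69.3
grasp_force: 0.0
```

```bash
python3 - <<'E'
from h import *
a=robot.grab_frame("scene")[:,:,::-1];b=robot.grab_frame("side")[:,:,::-1]
cv2.imwrite("pics/end.png",np.vstack([cv2.resize(a[50:350,130:560],(430,300)),cv2.resize(b[130:380,220:440],(430,300))]))
E
```

```text
(no output)
```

View pics/end.png

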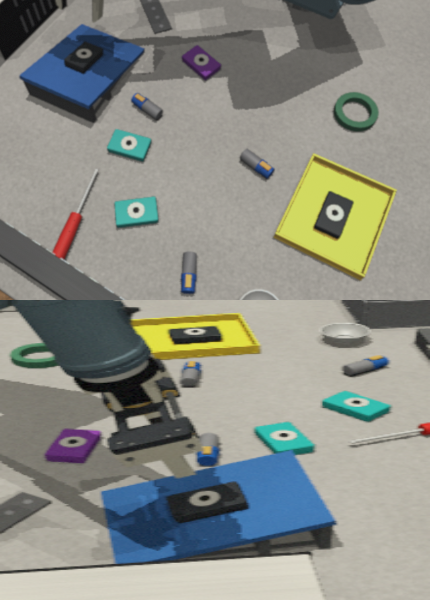

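The rough foot lies flat mid-slope, at (84,54) in the scene crop and (205,500) in the side crop. The smooth foot lies flat in the tray, at (335,212). The gripper is clear of both, so I'm handing in.

```bash
python3 -c "
from cell import robot
print(robot.finish_job())"
```

```text
the job is handed in; nothing more can be done
None
```

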